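# Set the roll gap of the rolling mill

## Robot

A 6-joint arm with a two-finger parallel gripper is mounted at the origin on a cart in front of the work surface, level with it; the furniture and walls round the work are solid. World frame = base frame: x ahead of the robot, y to its left, z up, the work surface at z = 0. Lengths are in m, angles in degrees, forces in N, time in s.
With the tool pointing down it reaches from about 0.4 to 0.825 m from the base axis. Payload 7 kg.
Tool frame: the origin (TCP) lies on the centre line of the jaws, within the pads' length; the fingertips stand 22 mm ahead of it and the grasp point (between the pads) lies 3 mm ahead of it (ctrl.finger_overhang is the distance from the TCP to the fingertips, in m); z points along the fingers, y is the line along which they close (so a half turn about z gives the same grasp; the last joint's range is limited). The gripper opens to 88 mm and grips with 3 to 60 N. Pads are 19 mm wide; open, the fingers measure 130 mm over their backs; the gripper's body (78 mm by 193 mm) begins 47 mm behind the grasp point.
Start: joints at [80.907, 20.546, 0.682, 0, -70.136, -16.507], TCP at [0.292, 0.609, 0.249] pointing down, gripper open.
Joint ranges: [-176.03, 176.03], [-82.01, 121.73], [-58.28, 71.71], [-173.87, 95.51], [-174.79, -0.11], [-173.66, 173.66]. Speed limits (degrees/s): [136.94, 136.94, 172.46, 180, 180, 180].

## Interface

Orientations are given as [roll, pitch, yaw] about the fixed x, y, z axes, in that order (R = Rz(yaw) Ry(pitch) Rx(roll)).
In Python, from plant import ctrl gives the robot as it stands. The module is installed in compiled form; this text tells all that it offers.
- The arm moves only by the shell command python3 -m creep 'ROWS'. ROWS is JSON, a list of rows, each an object with "grip": the closure, from 0 (fully open) to 1 (shut); "delta_pos": the shift along the tool's x, y, z scaled (see below), a list of three; "rotation": the turn, a rotation vector about the tool's x, y, z scaled (see below), a list of three. A call has 1 to 5 rows; each row is the pose to reach, as a shift and turn from the pose commanded when the call began, along the tool's axes at that moment; what a row does not reach only later rows make up. The controller multiplies each number of a shift by 10 cm and each number of a turn by pi/2 rad. A row lasts 1/10 s, in which the tool goes at most 50 mm and 8.59 degrees, less where a joint would pass 70% of its speed; a pose out of reach is approached as far as the arm can. A call with a number of a shift or a turn outside -1 to 1 is refused whole. A call with a gripper value outside its range is refused whole. The fingers move at their own pace and stop on an object; the grip force is fixed at half the most. Time passes only in rows, so rows that repeat a pose let the fingers close. It gives the time, the measured TCP pose, the force, the opening and the grip force at its end, in the units of the state.
- ctrl.get_obs(): the state, without advancing time (a new reading comes with each control period).
- ctrl.snapshot(name): name is "side" or "top" or "wrist"; returns a dict with "color" (420x560x3 uint8, red, green, blue), "intrinsics" (3x3 intrinsics, pixels), "R" (3x3) and "t" (3): a world point X has camera coordinates R X + t. Camera axes: x right, y down, z forward; pixel columns grow to the right and rows downward; lengths in m; the calibration is good to about 2 mm. A picture is of the moment at which its call begins. There is no depth.
- ctrl.close_job(): hands the job in; it is judged then, once.
The state is a dict: "clock": time; "joint_pos": joint angles; "qvel": joint speeds; "tau": joint torques, N m; "tool_pos": TCP position; "orientation": TCP orientation; "force": force on the tool from outside, world axes, zero at the start; "moment": the same for the moment, N m; "opening": finger opening in m; "gripper_force": force on a finger pad.
Only numpy, scipy, OpenCV 4.12 (cv2) and the standard library are available. Lean on these libraries where they do the work, as an engineer would, in place of code of your own. Each camera call takes 0.05 s, during which the arm holds its last target. There are 200 camera calls.

## Task

The setting handle of the small rolling mill has been taken off and lies on the bench. Push it fully home on the square spindle on top of the mill, with its pointer on the side of the spindle that has the groove, then turn it clockwise until the pointer stands at the brass marker on the dial's rim, and let go. Do not shift the marker, and do not knock over the oil bottle.

Things in the scene. Friction and masses are not known exactly. Their poses are not given: they have to be found in the camera images.
- mill: Small grey jeweller's rolling mill, fixed on the bench. Base 150 x 172 mm; dial plate 120 mm across on top (face 156 mm above the bench, marks every 10 degrees, double line = zero, on the robot's side); crank at its left end reaching 136 mm from the middle. Origin: middle of the underside, straight below the spindle; x from front to back, y to the left, z up.
- spindle (a joint): Angle of the upright square spindle on top of the mill, rad, growing clockwise seen from above (closing the rolls); at 0 its grooved side faces the dial's zero. It turns stiffly (about 0.12 N m), -1 to 6 rad, and stays where it is left.
- spindle_seat (a point): Centre of the seat at the foot of the square spindle, on its axis, 160 mm above the bench; the handle's underside comes to rest here. The spindle is 20 mm square, rises 21 mm above this point and tapers to 13 mm square over its top 6 mm. Axes turn with the spindle: z up, x towards the flat with the dark groove, y to the next flat.
- marker (a joint): Place of the brass marker on the dial's rim, rad, same zero and sense as the spindle's angle: the pointer stands at the marker when the spindle's angle equals this. It holds by friction and is not to be moved.
- marker_line (a point): Inner end of the black line on the brass marker (clip 16 mm wide, 75 mm out at its far end, top 159 mm above the bench), 54 mm from the spindle's axis. Axes turn with the marker: x outwards, z up.
- handle: Loose setting handle, 103 mm long, 59 mm high, 0.28 kg, steel, standing on its hub. Hub 41 mm across, 31 mm high, square bore 21.6 mm wide, 25 mm deep, open below. Above it a wing grip 16 mm wide (y), x = -49 to 39, z = 30 to 59 mm. Thin pointer blade 3 to 7 mm above the underside, reaching x = 54 mm. Origin: centre of the hub's underside; x towards the pointer, z up; bore square to x and y.
- pointer_tip (a point): Tip of the handle's pointer, 54 mm from the bore's axis along the handle's x, 5 mm above its underside.
- grip (a point): Place to grip the handle: on its bore axis, 52 mm above its underside, 22 mm above the lower edge of the 16 mm wide wing grip. Axes as the handle's.
- oil_bottle: Brown dropper bottle with a black cap, 30 mm across, 99 mm high, standing loose behind and to the right of the mill. Origin: centre of its underside, z up.
Things that resemble listed ones, but are neither listed nor needed, are in the scene too. What is meant by the handle is not green, and is the smaller of those in its own colour.

How it is judged:
By the outcome, as a careful person would: the job done as asked, in the order asked, and still so for the second after the job is handed in, with the robot touching nothing.
It also fails if it takes over 54 s, if anything falls off the work surface, if the arm or the gripper's body presses on something with over 40 N, if the wrist force passes 120 N, or if a joint passes its speed limit or range.

## Working session

There is one attempt and no reset: what is moved stays moved. The work goes in short steps, Python scripts to look and compute and a shell command to move; the robot and the scene stay as the last step left them, time stands still between calls to the robot, and variables do not carry over. Pictures are saved under pics/ and viewed, at most 10 in all, crops included, and the job is handed in when it is done.

```bash
mkdir -p pics; cat > h.py <<'E'
import numpy as np, cv2
from plant import ctrl
def snap(n,f=None):
    s=ctrl.snapshot(n); im=cv2.cvtColor(np.array(s["color"]),cv2.COLOR_RGB2BGR)
    if f: cv2.imwrite("pics/"+f,im)
    np.savez("last_"+n+".npz",im=im,K=s["intrinsics"],R=s["R"],t=s["t"]); return load(n)
def load(n):
    d=np.load("last_"+n+".npz"); return d["im"],d["K"],d["R"],d["t"]
def plane(c,uv,z):
    _,K,R,t=c; o=-R.T@t; d=R.T@np.linalg.solve(K,[uv[0],uv[1],1]); return o+d*(z-o[2])/d[2]
def proj(c,X):
    _,K,R,t=c; p=K@(R@np.asarray(X)+t); return p[:2]/p[2]
E
python3 - <<'E'
from h import *
a=snap("top","top1.png"); b=snap("side","side1.png")
for c in(a,b): print((-c[2].T@c[3]).round(3), c[2][2].round(2), c[1][0,0])
print({k:np.round(v,3) for k,v in ctrl.get_obs().items()})
E
```

```text
[ 0.024 -0.362  0.81 ] [ 0.59  0.24 -0.77] 483.3253009265099
[ 0.502 -0.877  0.514] [ 0.02  0.87 -0.49] 421.9414647048485
{'clock': np.float64(0.1), 'joint_pos': array([ 8.0905e+01,  2.0589e+01,  6.3900e-01, -1.7000e-02, -7.0136e+01,
       -1.6507e+01]), 'qvel': array([ 0.01 , -0.104,  0.079,  0.006, -0.098,  0.046]), 'tau': array([-3.0000e-03, -5.8416e+01,  2.9375e+01,  7.0160e+00,  1.0000e-02,
       -0.0000e+00]), 'tool_pos': array([0.292, 0.608, 0.248]), 'orientation': array([ 1.79912e+02, -9.00000e-03, -2.56080e+01]), 'force': array([ 0.387, -0.772,  0.363]), 'moment': array([ 0.024, -0.03 ,  0.011]), 'gripper_force': np.float64(0.0), 'opening': np.float64(0.087)}
```

View pics/top1.png

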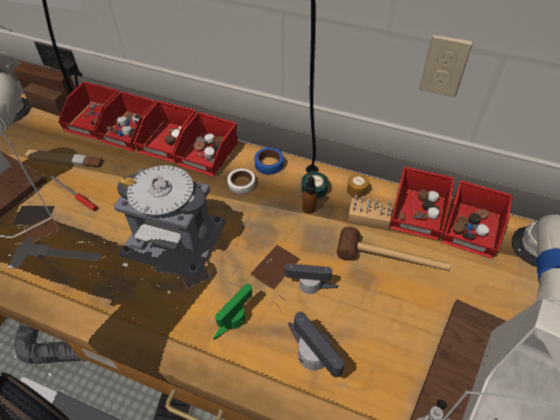

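View pics/side1.png

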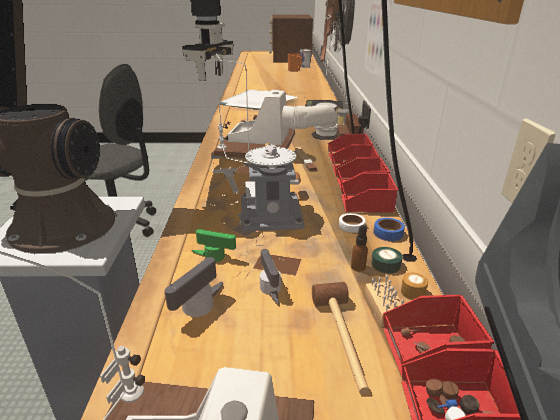

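Top view: the mill dial is at about (160,190) and the oil bottle at (311,190). There are three candidate handles: green (234,310), large grey (317,345) and small grey (309,277). The small grey one fits, being not green and the smaller of the two greys. I'll confirm it with an enlarged crop.

```bash
python3 - <<'E'
from h import *
a=load("top");b=load("side")
f=lambda im,x,y,w,h,s:cv2.resize(im[y:y+h,x:x+w],(w*s,h*s),interpolation=cv2.INTER_CUBIC)
t=np.hstack([f(a[0],110,160,100,75,4),f(a[0],265,250,100,75,4)])
u=np.hstack([f(b[0],235,135,100,75,4),f(b[0],230,235,100,75,4)])
cv2.imwrite("pics/crop1.png",np.vstack([t,u]))
E
```

```text
(no output)
```

View pics/crop1.png

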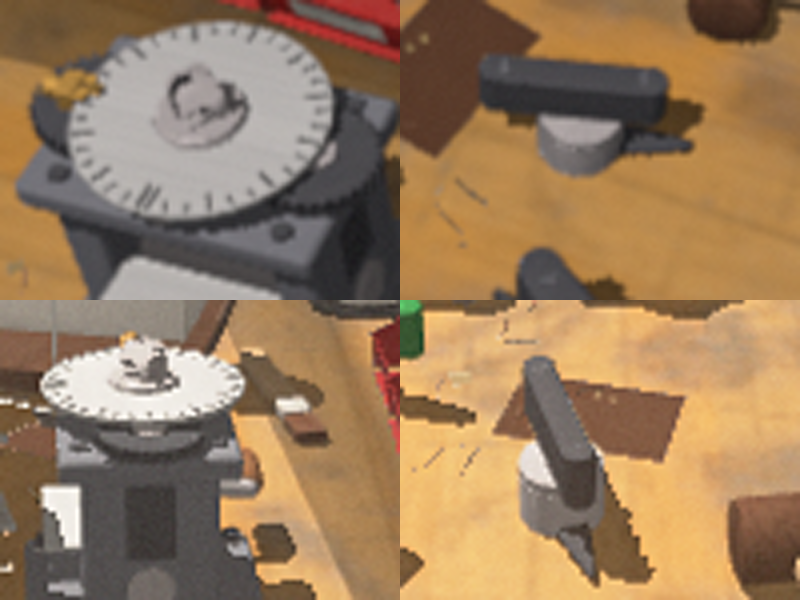

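Crop: the small grey handle's hub is at about top (310,281), with its pointer tip at about (337.5,286), to the right. The dial's double line is at about (147,209), and the brass marker at about (128,181), on the far left of the rim.

```bash
cat >> h.py <<'E'
def circ(P):
    A=np.c_[2*P[:,:2],np.ones(len(P))]; s=np.linalg.lstsq(A,(P[:,:2]**2).sum(1),rcond=None)[0]
    return s[:2],np.sqrt(s[2]+s[0]**2+s[1]**2)
def tri(c1,u1,c2,u2):
    P=[c[1]@np.c_[c[2],c[3]] for c in(c1,c2)]
    X=cv2.triangulatePoints(P[0],P[1],np.float64(u1),np.float64(u2))[:,0]; return X[:3]/X[3]
E
python3 - <<'E'
from h import *
a=load("top");b=load("side")
for c,box in((a,(110,160,100,60)),(b,(235,135,70,45))):
    x,y,w,h=box; g=c[0][y:y+h,x:x+w].min(2); m=(g>140).astype(np.uint8)
    k=max(cv2.findContours(m,cv2.RETR_EXTERNAL,cv2.CHAIN_APPROX_NONE)[0],key=cv2.contourArea)
    k=cv2.convexHull(k)[:,0]+[x,y]; P=np.array([plane(c,p,.156) for p in k])
    for i in range(4):
        C,r=circ(P); e=np.abs(np.hypot(*(P[:,:2]-C).T)-r); P=P[e<max(.0015,np.percentile(e,90))]
    print("dial",C.round(4),r.round(4),len(P),e.max().round(4))
    if c is a: Ca=C
for n,p,z in(("zero",(146.7,208.7),.156),("marker",(127.5,181),.159)):
    q=plane(a,p,z)[:2]-Ca; print(n,np.hypot(*q).round(4),np.degrees(np.arctan2(q[1],q[0])).round(1))
T=lambda x,y:(265+(x-400)/4,250+y/4)
S=lambda x,y:(230+(x-400)/4,235+(y-300)/4)
print("tip",plane(a,T(692,145),.005),plane(b,S(597,583),.005),tri(a,T(692,145),b,S(597,583)))
print("hub bottom near edge mid top",plane(a,T(575,172),0), "side",plane(b,S(555,537),0))
# wing top: ends
for n,t in(("L",(480,58)),("R",(668,75)),("Lc",(500,65)),("Rc",(650,78))): print(n,plane(a,T(*t),.059))
for n,t in(("far",(540,360)),("near",(575,455))): print(n,plane(b,S(*t),.059))
w=snap("wrist");print("wristcam",-w[2].T@w[3],w[2].round(2),w[1][0,0])
E
```

```text
dial [0.4947 0.0589] 0.0591 29 0.001
dial [0.4973 0.057 ] 0.0596 15 0.0013
zero 0.0501 -176.5
marker 0.0638 96.7
tip [ 0.50915711 -0.29055755  0.005     ] [ 0.51373051 -0.29597751  0.005     ] [ 0.51332851 -0.28979128 -0.00099735]
hub bottom near edge mid top [ 0.47754727 -0.24277546  0.        ] side [ 0.49466133 -0.25805995  0.        ]
L [ 0.48481226 -0.19099989  0.059     ]
R [ 0.507839  -0.2742992  0.059    ]
Lc [ 0.48462979 -0.20092395  0.059     ]
Rc [ 0.50326876 -0.26714709  0.059     ]
far [ 0.48742486 -0.19745812  0.059     ]
near [ 0.50400411 -0.27316722  0.059     ]
wristcam [0.35579834 0.57772409 0.3841803 ] [[-0.43 -0.9   0.  ]
 [-0.87  0.42  0.26]
 [-0.24  0.11 -0.96]] 342.1832835722609
```

Dial centre is about (0.496,0.058) with radius 59 mm, which checks against the given 60. The handle is at about (0.497,-0.240) with its pointer at about -74.5°. The marker is about 87° clockwise of zero. Next I'll raise the arm and move it over the mill to see the groove close up.

```bash
cat >> h.py <<'E'
from scipy.spatial.transform import Rotation as Ro
def st():
    o=ctrl.get_obs(); print("t",round(float(o["clock"]),2),"p",np.round(o["tool_pos"],4),"rpy",np.round(o["orientation"],2),"F",np.round(o["force"],1),"M",np.round(o["moment"],2),"op",round(float(o["opening"]),4),"gf",round(float(o["gripper_force"]),1),"j",np.round(o["joint_pos"],0)); return o
def plan(p,yaw=None):
    o=ctrl.get_obs(); R=Ro.from_euler("xyz",o["orientation"],degrees=True)
    print("shift",(R.inv().apply(np.array(p)-o["tool_pos"])/.1).round(3))
    if yaw is not None:
        r=(R.inv()*Ro.from_euler("xyz",[180,0,yaw],degrees=True)).as_rotvec(); print("turn",(r/(np.pi/2)).round(3))
E
python3 -c "
from h import *
b=load('side');print(plane(b,(250,150),0),plane(b,(320,137),0),proj(b,[.292,.609,.248]))"
python3 -m creep '[{"grip":0,"delta_pos":[0,0,-0.5],"rotation":[0,0,0]},{"grip":0,"delta_pos":[0,0,-1],"rotation":[0,0,0]},{"grip":0,"delta_pos":[0.5,0.5,-1],"rotation":[0,0,0]},{"grip":0,"delta_pos":[1,1,-1],"rotation":[0,0,0]}]'
```

```text
[0.42504034 0.5120629  0.        ] [0.68197043 0.65150822 0.        ] [209.73874946  70.08780982]
clock: 0.55
tool_pos: [0.3249, 0.5146, 0.3495]
orientation: [-179.9, 0.0, -25.5]
force: [1.1, -0.0, -0.2]
opening: 0.0872
gripper_force: 0.0
```

```bash
A='x'
python3 -m creep '[{"grip":0,"delta_pos":[0.3,0.3,0],"rotation":[0,0,0]},{"grip":0,"delta_pos":[0.6,0.6,0],"rotation":[0,0,0]},{"grip":0,"delta_pos":[1,1,0],"rotation":[0,0,0]}]' >/dev/null
python3 -m creep '[{"grip":0,"delta_pos":[0.3,0.3,0],"rotation":[0,0,0]},{"grip":0,"delta_pos":[0.6,0.6,0],"rotation":[0,0,0]},{"grip":0,"delta_pos":[1,1,0],"rotation":[0,0,0]}]' >/dev/null
python3 -m creep '[{"grip":0,"delta_pos":[0.5,0.5,0.2],"rotation":[0,0,0]},{"grip":0,"delta_pos":[1,1,0.4],"rotation":[0,0,0]},{"grip":0,"delta_pos":[1,1,0.4],"rotation":[0,0,0]},{"grip":0,"delta_pos":[1,1,0.4],"rotation":[0,0,0]},{"grip":0,"delta_pos":[1,1,0.4],"rotation":[0,0,0]}]'
python3 -c "
from h import *
st();plan([.496,.058,.31],0)"
```

```text
clock: 1.65
tool_pos: [0.4615, 0.1253, 0.3083]
orientation: [180.0, 0.0, -25.8]
force: [0.5, -0.4, -0.3]
opening: 0.0874
gripper_force: 0.0
t 1.65 p [0.4615 0.1253 0.3083] rpy [ 1.7997e+02  2.0000e-02 -2.5760e+01] F [ 0.5 -0.4 -0.3] M [ 0.05  0.04 -0.02] op 0.0874 gf 0.0 j [ 39.  -0. -18.  -0. -73.  25.]
shift [ 0.603  0.457 -0.017]
turn [ 0.     0.    -0.286]
```

```bash
python3 -m creep '[{"grip":0,"delta_pos":[0.4,0.3,0],"rotation":[0,0,0]},{"grip":0,"delta_pos":[0.6,0.46,0],"rotation":[0,0,0]},{"grip":0,"delta_pos":[0.6,0.46,0],"rotation":[0,0,0]},{"grip":0,"delta_pos":[0.6,0.46,0],"rotation":[0,0,0]}]'
python3 - <<'E'
from h import *
st(); w=snap("wrist"); im=w[0]
u=proj(w,[.496,.058,.156]); print(u, [proj(w,[.496+.055*np.cos(a),.058+.055*np.sin(a),.159]).round() for a in np.radians([183.5,96.7])])
x,y=max(0,int(u[0])-100),max(0,int(u[1])-75); print(x,y)
cv2.imwrite("pics/w1.png",cv2.resize(im[y:y+150,x:x+200],None,fx=4,fy=4,interpolation=cv2.INTER_CUBIC))
E
```

```text
clock: 2.05
tool_pos: [0.4958, 0.0599, 0.3087]
orientation: [-180.0, 0.0, -25.6]
force: [-0.5, 0.1, -0.5]
opening: 0.0875
gripper_force: 0.0
t 2.05 p [0.4958 0.0599 0.3087] rpy [-179.99    0.    -25.6 ] F [-0.5  0.1 -0.5] M [0.04 0.02 0.05] op 0.0875 gf 0.0 j [ 29.   2. -15.  -0. -73.  35.]
[286.46891663 203.47764024] [array([316., 256.]), array([234., 237.])]
186 128
```

View pics/w1.png

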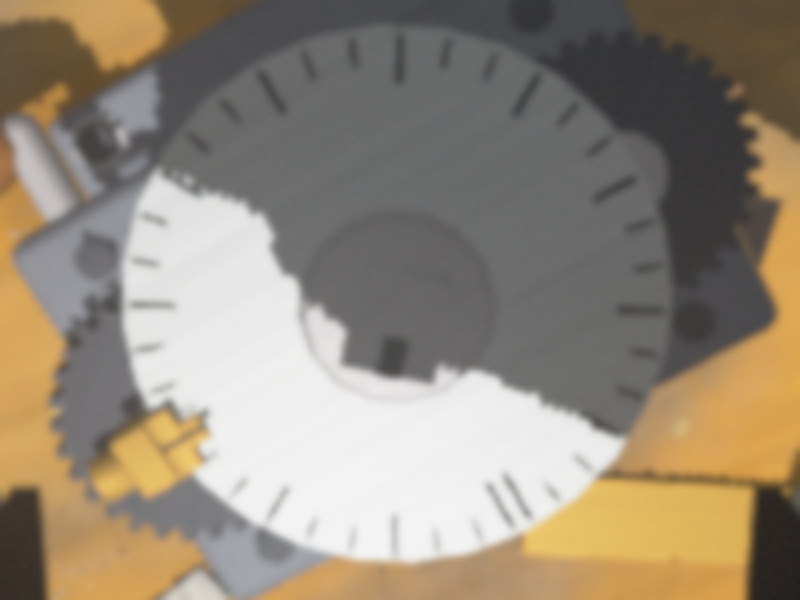

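Wrist crop: the groove is at about (392,355), on the lower side of the spindle. The foot edge of that flat runs (343,365) to (435,383). The double zero line is at about (509,498) and the brass marker's line is at about (205,428).

```bash
python3 - <<'E'
from h import *
w=load("wrist"); im=w[0]; f=lambda x,y:(186+(x+.5)/4-.5,128+(y+.5)/4-.5)
# dial centre from rim points picked on crop
rim=[(400,24),(124,290),(671,310),(395,561),(165,170),(623,437),(590,110),(240,515)]
P=np.array([plane(w,f(*p),.156) for p in rim]); C,r=circ(P); print("C",C.round(4),r.round(4),(np.hypot(*(P[:,:2]-C).T)-r).round(4))
seat=[(398,211),(303,300),(494,305),(395,401)]
Cs,rs=circ(np.array([plane(w,f(*p),.160) for p in seat])); print("seat",Cs.round(4),rs.round(4))
def ang(q): return np.degrees(np.arctan2(q[1],q[0]))%360
for n,p,z in(("zeroOut",(516,519),.156),("zeroIn",(500,481),.156),("opp",(402,58),.156),("mk line in",(207,427),.159),("mk line out",(165,443),.159),("groove foot",(390,374),.16),("groove top",(394,345),.17)):
    q=plane(w,f(*p),z)[:2]-C; print(n,np.hypot(*q).round(4),ang(q).round(1))
# foot edge of grooved flat: dark/bright boundary per column
g=im.min(2).astype(float); E=[]
for x in range(int(f(350,0)[0]),int(f(432,0)[0])+1):
    col=g[int(f(0,350)[1]):int(f(0,398)[1]),x]; d=np.diff(col); k=int(d.argmax())
    E.append((x,int(f(0,350)[1])+k+(.5 if d[k]>0 else 0)))
E=np.array(E); print(E[:,1])
Q=np.array([plane(w,e,.16) for e in E]); vx,vy,x0,y0=cv2.fitLine(Q[:,:2].astype(np.float32),cv2.DIST_HUBER,0,.001,.001).ravel()
print("edge normal",(ang((vx,vy))-90)%180, "dist from C", abs(vx*(C[1]-y0)-vy*(C[0]-x0)))
c1,c2=[plane(w,f(*p),.16)[:2] for p in((343,365),(435,383))]; print("corners len",np.hypot(*(c2-c1)),ang(c2-c1)-90,ang((c1+c2)/2-C))
E
```

```text
C [0.4954 0.0597] 0.0592 [ 0.0012  0.0002  0.0003  0.0002 -0.0014 -0.0009 -0.0003  0.0007]
seat [0.4965 0.059 ] 0.0207
zeroOut 0.056 183.2
zeroIn 0.0461 184.6
opp 0.0536 333.4
mk line in 0.0494 96.3
mk line out 0.0594 94.5
groove foot 0.0136 147.8
groove top 0.0043 145.2
[219.5 219.5 219.5 219.5 220.5 220.5 220.5 221.5 221.5 221.5 222.5 222.5
 222.5 222.5 222.5 222.5 222.5 222.5 223.5 223.5 223.5]
edge normal 141.79091 dist from C 0.014024495659226886
corners len 0.020398441776361343 142.90966844566975 146.948754429109
```

The camera stood on the far side from the groove, so the visible edge is the top shoulder. I'll turn the wrist, which the grasp needs anyway, and look at the grooved flat from its own side.

```bash
python3 -m creep '[{"grip":0,"delta_pos":[0,0,0],"rotation":[0,0,0.095]},{"grip":0,"delta_pos":[0,0,0],"rotation":[0,0,0.19]},{"grip":0,"delta_pos":[0,0,0],"rotation":[0,0,0.285]},{"grip":0,"delta_pos":[0,0,0],"rotation":[0,0,0.38]},{"grip":0,"delta_pos":[0,0,0],"rotation":[0,0,0.475]}]' >/dev/null
python3 -m creep '[{"grip":0,"delta_pos":[0,0,0],"rotation":[0,0,0.095]},{"grip":0,"delta_pos":[0,0,0],"rotation":[0,0,0.19]},{"grip":0,"delta_pos":[0,0,0],"rotation":[0,0,0.285]},{"grip":0,"delta_pos":[0,0,0],"rotation":[0,0,0.38]},{"grip":0,"delta_pos":[0,0,0],"rotation":[0,0,0.475]}]' >/dev/null
python3 -m creep '[{"grip":0,"delta_pos":[0,0,0],"rotation":[0,0,0.095]},{"grip":0,"delta_pos":[0,0,0],"rotation":[0,0,0.19]},{"grip":0,"delta_pos":[0,0,0],"rotation":[0,0,0.285]},{"grip":0,"delta_pos":[0,0,0],"rotation":[0,0,0.38]},{"grip":0,"delta_pos":[0,0,0],"rotation":[0,0,0.475]}]' >/dev/null
python3 -m creep '[{"grip":0,"delta_pos":[0,0,0],"rotation":[0,0,0.095]},{"grip":0,"delta_pos":[0,0,0],"rotation":[0,0,0.19]},{"grip":0,"delta_pos":[0,0,0],"rotation":[0,0,0.285]},{"grip":0,"delta_pos":[0,0,0],"rotation":[0,0,0.38]},{"grip":0,"delta_pos":[0,0,0],"rotation":[0,0,0.475]}]' >/dev/null
python3 -m creep '[{"grip":0,"delta_pos":[0,0,0],"rotation":[0,0,0.095]},{"grip":0,"delta_pos":[0,0,0],"rotation":[0,0,0.19]},{"grip":0,"delta_pos":[0,0,0],"rotation":[0,0,0.285]},{"grip":0,"delta_pos":[0,0,0],"rotation":[0,0,0.37]},{"grip":0,"delta_pos":[0,0,0],"rotation":[0,0,0.37]}]' >/dev/null
python3 - <<'E'
from h import *
st(); w=snap("wrist"); im=w[0]
u=proj(w,[.496,.059,.156]); x,y=int(u[0])-100,int(u[1])-75; print(u,x,y)
c=cv2.resize(im[y:y+150,x:x+200],None,fx=4,fy=4,interpolation=cv2.INTER_CUBIC)
c=(255*(c/255.)**.6).astype(np.uint8)
cv2.imwrite("pics/w2.png",c)
E
```

```text
t 4.6 p [0.4954 0.0605 0.3088] rpy [179.97  -0.   130.1 ] F [-0.3 -0.6  0.3] M [-0.03 -0.2   0.06] op 0.0874 gf 0.0 j [  30.    2.  -15.   -0.  -73. -169.]
[284.04800227 206.29056834] 184 131
```

View pics/w2.png

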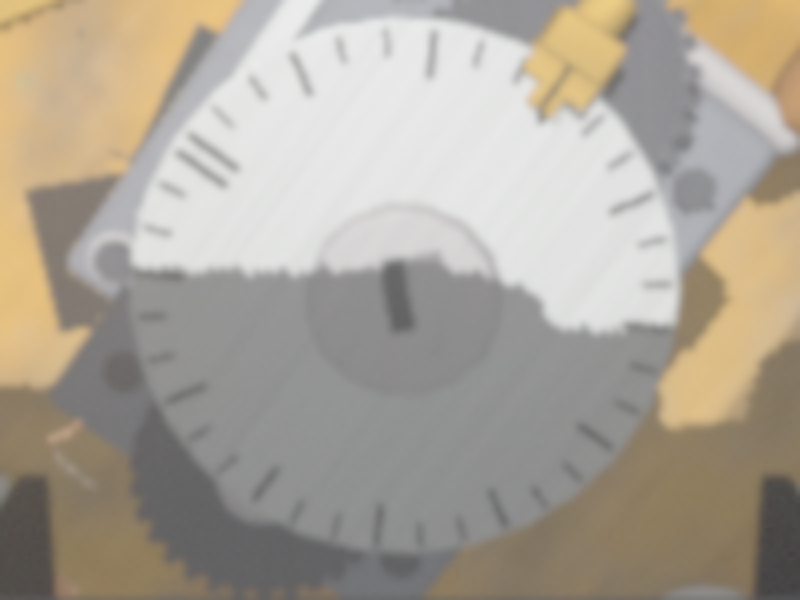

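Seen from its own side, the groove runs from its foot at about (393,262) up to about (402,330). The zero double line is at about (207,160) and the marker's line runs (572,68) to (542,115).

```bash
python3 - <<'E'
from h import *
w=load("wrist"); f=lambda x,y:(184+(x+.5)/4-.5,131+(y+.5)/4-.5)
def ang(q): return (np.degrees(np.arctan2(q[1],q[0]))%360).round(1)
rim=[(400,16),(131,290),(681,290),(405,554),(135,240),(200,470),(620,460),(180,130)]
P=np.array([plane(w,f(*p),.156) for p in rim]); C,r=circ(P); print("C",C.round(4),r.round(4),(np.hypot(*(P[:,:2]-C).T)-r).round(4))
Cs,rs=circ(np.array([plane(w,f(*p),.16) for p in[(405,202),(307,297),(500,300),(403,396)]])); print("seat",Cs.round(4),rs.round(4))
for n,p,z in(("zero",(207,160),.156),("zin",(231,176),.156),("zout",(186,147),.156),("mk",(542,115),.159),("mkout",(572,68),.159),("gfoot",(393,262),.16),("gfoot dark",(395,272),.161),("gtop",(402,330),.175)):
    q=plane(w,f(*p),z)[:2]-C; print(n,np.hypot(*q).round(4),ang(q))
v=load("wrist")
# groove axis from mask
im=w[0]; g=im.min(2).astype(float); sub=g[131+60:131+87,184+92:184+108]; m=np.argwhere(sub<np.median(sub)*.72); 
pts=m[:,::-1]+[184+92,131+60]; print(len(pts)); 
ln=cv2.fitLine(pts.astype(np.float32),2,0,.01,.01).ravel(); print(ln)
t=np.array([.4965,.059]); d=ln[:2]*np.sign(ln[1])
for a in(130,135,138,141,144,147,150):
    n=np.array([np.cos(np.radians(a)),np.sin(np.radians(a))]); p1=proj(w,[*(C+.01*n),.160]);p2=proj(w,[*(C+.01*n),.174]); print(a,p1.round(1),p2.round(1))
print("mask mean",pts.mean(0),pts.min(0),pts.max(0))
E
```

```text
C [0.4965 0.0599] 0.0602 [ 0.0003 -0.0004 -0.0004 -0.0004 -0.0003  0.0006  0.0004  0.0002]
seat [0.4954 0.0603] 0.0211
zero 0.0522 184.0
zin 0.0462 183.8
zout 0.0574 184.4
mk 0.0494 95.3
mkout 0.0607 95.9
gfoot 0.01 146.6
gfoot dark 0.008 147.6
gtop 0.0016 277.2
81
[1.6030027e-01 9.8706830e-01 2.8295062e+02 2.0514815e+02]
130 [285.2 195.6] [285.2 199.3]
135 [284.2 195.7] [284.2 199.4]
138 [283.6 195.7] [283.5 199.4]
141 [283.  195.8] [282.9 199.5]
144 [282.4 195.9] [282.3 199.7]
147 [281.8 196.1] [281.6 199.8]
150 [281.2 196.3] [281. 200.]
mask mean [282.95061728 205.14814815] [280 197] [286 213]
```

```bash
python3 -m creep '[{"grip":0,"delta_pos":[-0.38,-0.32,0],"rotation":[0,0,0]},{"grip":0,"delta_pos":[-0.77,-0.64,0],"rotation":[0,0,0]}]' >/dev/null
python3 -m creep '[{"grip":0,"delta_pos":[-0.38,-0.32,0.1],"rotation":[0,0,0.05]},{"grip":0,"delta_pos":[-0.77,-0.64,0.3],"rotation":[0,0,0.13]}]' >/dev/null
python3 -c "
from h import *
st();plan([.4975,-.24,.21],105.5)"
```

```text
t 5.05 p [ 0.4975 -0.1371  0.2817] rpy [1.7982e+02 1.0000e-01 1.1857e+02] F [1.1 0.9 0.3] M [-0.   -0.36 -0.01] op 0.0877 gf 0.0 j [   6.    4.  -16.    0.  -69. -158.]
shift [-0.902 -0.495  0.717]
turn [0.002 0.001 0.145]
```

```bash
python3 -m creep '[{"grip":0,"delta_pos":[-0.4,-0.22,0.3],"rotation":[0,0,0.08]},{"grip":0,"delta_pos":[-0.8,-0.44,0.7],"rotation":[0,0,0.145]},{"grip":0,"delta_pos":[-0.9,-0.5,0.72],"rotation":[0,0,0.145]},{"grip":0,"delta_pos":[-0.9,-0.5,0.72],"rotation":[0,0,0.145]},{"grip":0,"delta_pos":[-0.9,-0.5,0.72],"rotation":[0,0,0.145]}]' >/dev/null
python3 - <<'E'
from h import *
st(); w=snap("wrist","w3.png")
for h,p in(("grip",(.4975,-.24,.059)),("tip",(.512,-.292,.005))): print(h,proj(w,p))
cv2.imwrite("pics/w3c.png",cv2.resize(w[0][60:360,100:460],None,fx=2,fy=2,interpolation=cv2.INTER_CUBIC))
E
```

```text
t 5.55 p [ 0.4958 -0.239   0.2081] rpy [-1.7996e+02 -1.0000e-02  1.0548e+02] F [0.3 0.9 0.4] M [-0.1  -0.18  0.06] op 0.0874 gf 0.0 j [  -5.   11.  -18.    0.  -61. -159.]
grip [286.51734942 207.24470807]
tip [286.26089808 244.17150395]
```

View pics/w3c.png

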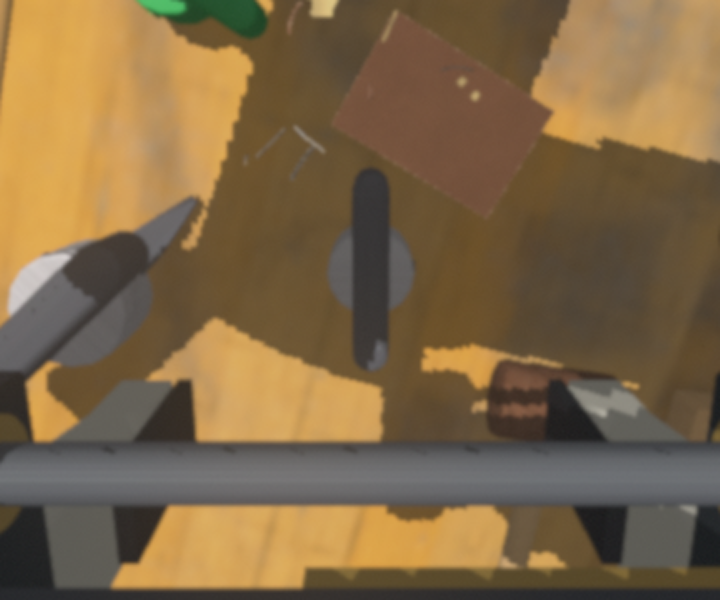

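Wrist crop: the handle's wing runs vertically from (371,170) at the tail to (371,370) at the pointer end. The hub is at about (371,268), 85 px across. It sits between the fingers.

```bash
python3 - <<'E'
from h import *
w=load("wrist"); f=lambda x,y:(100+(x+.5)/2-.5,60+(y+.5)/2-.5)
A=plane(w,f(371,169),.059);B=plane(w,f(371,371),.059); d=(B-A)[:2]
print(A,B,np.hypot(*d),np.degrees(np.arctan2(d[1],d[0])),"bore",A[:2]+d/np.hypot(*d)*.049)
for z in(.0155,.031):
    L=plane(w,f(329,270),z);R=plane(w,f(414,270),z); print(z,(L+R)/2,np.hypot(*(R-L)[:2]))
g=w[0].max(2)[60+75:60+190,100+150:100+225]; m=(g<75).astype(np.uint8); 
k=max(cv2.findContours(m,0,1)[0],key=cv2.contourArea); r=cv2.minAreaRect(k); bp=cv2.boxPoints(r)+[250,135]; print(r,cv2.contourArea(k))
for p in bp: print(p,plane(w,p,.059).round(4))
E
```

```text
[ 0.4821586 -0.1889534  0.059    ] [ 0.50578874 -0.27384909  0.059     ] 0.08812298814705467 -74.44582080924404 bore [ 0.49529793 -0.23615889]
0.0155 [ 0.49630216 -0.23870378  0.0155    ] 0.04175795687067253
0.031 [ 0.49537687 -0.23547592  0.031     ] 0.03979119401383806
((35.0, 58.49999237060547), (17.999996185302734, 98.99998474121094), 0.0) 1508.0
[276.00000191 242.99998474] [ 0.4973 -0.274   0.059 ]
[276.00000191 144.        ] [ 0.4748 -0.1908  0.059 ]
[294. 144.] [ 0.489  -0.1868  0.059 ]
[294.         242.99998474] [ 0.5127 -0.2697  0.059 ]
```

```bash
python3 -c "
from h import *
plan([.4953,-.2362,.055],105.55)"
python3 -m creep '[{"grip":0,"delta_pos":[0.03,-0.01,0.4],"rotation":[0,0,0]},{"grip":0,"delta_pos":[0.03,-0.01,0.8],"rotation":[0,0,0]},{"grip":0,"delta_pos":[0.03,-0.01,1],"rotation":[0,0,0]},{"grip":0,"delta_pos":[0.03,-0.01,1],"rotation":[0,0,0]},{"grip":0,"delta_pos":[0.03,-0.01,1],"rotation":[0,0,0]}]'
python3 -c "
from h import *
plan([.4953,-.2362,.055],105.55)"
```

```text
shift [ 0.025 -0.003  1.538]
turn [ 0.     0.    -0.001]
clock: 6.1
tool_pos: [0.4951, -0.2357, 0.1097]
orientation: [179.9, 0.1, 105.5]
force: [-0.3, 0.1, 0.1]
opening: 0.0877
gripper_force: 0.0
shift [-0.005 -0.     0.547]
turn [ 0.001  0.001 -0.   ]
```

```bash
python3 -m creep '[{"grip":0,"delta_pos":[0,0,0.25],"rotation":[0,0,0]},{"grip":0,"delta_pos":[0,0,0.45],"rotation":[0,0,0]},{"grip":0,"delta_pos":[0,0,0.53],"rotation":[0,0,0]},{"grip":0,"delta_pos":[0,0,0.53],"rotation":[0,0,0]}]'
python3 -m creep '[{"grip":1,"delta_pos":[0,0,0],"rotation":[0,0,0]},{"grip":1,"delta_pos":[0,0,0],"rotation":[0,0,0]},{"grip":1,"delta_pos":[0,0,0],"rotation":[0,0,0]},{"grip":1,"delta_pos":[0,0,0],"rotation":[0,0,0]},{"grip":1,"delta_pos":[0,0,0],"rotation":[0,0,0]}]'
python3 -m creep '[{"grip":1,"delta_pos":[0,0,0],"rotation":[0,0,0]},{"grip":1,"delta_pos":[0,0,0],"rotation":[0,0,0]},{"grip":1,"delta_pos":[0,0,0],"rotation":[0,0,0]},{"grip":1,"delta_pos":[0,0,0],"rotation":[0,0,0]},{"grip":1,"delta_pos":[0,0,0],"rotation":[0,0,0]}]'
```

```text
clock: 6.5
tool_pos: [0.4945, -0.2362, 0.056]
orientation: [180.0, 0.0, 105.4]
force: [-0.3, 0.3, 0.2]
opening: 0.0875
gripper_force: 0.0
clock: 7.0
tool_pos: [0.4941, -0.2364, 0.0557]
orientation: [180.0, 0.0, 105.4]
force: [0.8, 0.1, 0.5]
opening: 0.053
gripper_force: 0.0
clock: 7.5
tool_pos: [0.4942, -0.2363, 0.0554]
orientation: [180.0, 0.0, 105.4]
force: [1.1, -0.3, -3.8]
opening: 0.0158
gripper_force: 30.0
```

Gripped (15.8 mm opening, 30 N). Next I'll lift it and turn to tool yaw -35.5°, which puts the pointer at 144.5°.

```bash
python3 -m creep '[{"grip":1,"delta_pos":[0,0,-0.2],"rotation":[0,0,0]},{"grip":1,"delta_pos":[0,0,-0.5],"rotation":[0,0,0]},{"grip":1,"delta_pos":[0,0,-0.8],"rotation":[0,0,0]},{"grip":1,"delta_pos":[0,0,-1],"rotation":[0,0,0]},{"grip":1,"delta_pos":[0,0,-1],"rotation":[0,0,0]}]'
python3 -m creep '[{"grip":1,"delta_pos":[0,0,-0.3],"rotation":[0,0,-0.095]},{"grip":1,"delta_pos":[0,0,-0.6],"rotation":[0,0,-0.19]},{"grip":1,"delta_pos":[0,0,-0.9],"rotation":[0,0,-0.285]},{"grip":1,"delta_pos":[0,0,-1],"rotation":[0,0,-0.38]},{"grip":1,"delta_pos":[0,0,-1],"rotation":[0,0,-0.475]}]' >/dev/null
python3 -m creep '[{"grip":1,"delta_pos":[0,0,0],"rotation":[0,0,-0.095]},{"grip":1,"delta_pos":[0,0,0],"rotation":[0,0,-0.19]},{"grip":1,"delta_pos":[0,0,0],"rotation":[0,0,-0.285]},{"grip":1,"delta_pos":[0,0,0],"rotation":[0,0,-0.38]},{"grip":1,"delta_pos":[0,0,0],"rotation":[0,0,-0.475]}]' >/dev/null
python3 -m creep '[{"grip":1,"delta_pos":[0,0,0],"rotation":[0,0,-0.095]},{"grip":1,"delta_pos":[0,0,0],"rotation":[0,0,-0.19]},{"grip":1,"delta_pos":[0,0,0],"rotation":[0,0,-0.285]},{"grip":1,"delta_pos":[0,0,0],"rotation":[0,0,-0.38]},{"grip":1,"delta_pos":[0,0,0],"rotation":[0,0,-0.475]}]' >/dev/null
python3 -m creep '[{"grip":1,"delta_pos":[0,0,0],"rotation":[0,0,-0.095]},{"grip":1,"delta_pos":[0,0,0],"rotation":[0,0,-0.19]},{"grip":1,"delta_pos":[0,0,0],"rotation":[0,0,-0.285]},{"grip":1,"delta_pos":[0,0,0],"rotation":[0,0,-0.38]},{"grip":1,"delta_pos":[0,0,0],"rotation":[0,0,-0.475]}]' >/dev/null
python3 -m creep '[{"grip":1,"delta_pos":[0,0,-0.1],"rotation":[0,0,-0.095]},{"grip":1,"delta_pos":[0,0,-0.15],"rotation":[0,0,-0.19]},{"grip":1,"delta_pos":[0,0,-0.15],"rotation":[0,0,-0.285]},{"grip":1,"delta_pos":[0,0,-0.15],"rotation":[0,0,-0.38]},{"grip":1,"delta_pos":[0,0,-0.15],"rotation":[0,0,-0.475]}]' >/dev/null
python3 -c "
from h import *
st();plan([.496,.0597,.27],-35.5)"
```

```text
clock: 8.0
tool_pos: [0.4952, -0.2365, 0.1579]
orientation: [179.8, 0.1, 105.4]
force: [0.8, -0.6, -3.4]
opening: 0.0156
gripper_force: 30.0
t 10.5 p [ 0.4932 -0.2359  0.2682] rpy [179.94   0.18 -40.57] F [ 0.3  0.2 -4.1] M [ 0.06 -0.07 -0.  ] op 0.0161 gf 30.0 j [ -5.   8. -14.  -0. -69.  55.]
shift [-1.901 -2.264 -0.015]
turn [ 0.001  0.002 -0.056]
```

```bash
python3 -m creep '[{"grip":1,"delta_pos":[-0.25,-0.3,0],"rotation":[0,0,0]},{"grip":1,"delta_pos":[-0.5,-0.6,0],"rotation":[0,0,0]},{"grip":1,"delta_pos":[-0.8,-0.95,0],"rotation":[0,0,0]}]' >/dev/null
python3 -m creep '[{"grip":1,"delta_pos":[-0.3,-0.36,0],"rotation":[0,0,0]},{"grip":1,"delta_pos":[-0.6,-0.71,0],"rotation":[0,0,0]},{"grip":1,"delta_pos":[-0.8,-0.95,0],"rotation":[0,0,0]},{"grip":1,"delta_pos":[-0.8,-0.95,0],"rotation":[0,0,-0.056]},{"grip":1,"delta_pos":[-0.8,-0.95,0],"rotation":[0,0,-0.056]}]' >/dev/null
python3 -c "
from h import *
st();plan([.496,.0597,.245],-35.5)"
```

```text
t 11.3 p [0.4966 0.013  0.2686] rpy [ 1.7988e+02  1.2000e-01 -3.5670e+01] F [ 0.3 -0.5 -2.8] M [-0.06  0.05 -0.05] op 0.0159 gf 30.0 j [ 24.   3. -19.  -0. -68.  30.]
shift [-0.277 -0.376  0.236]
turn [ 0.001  0.001 -0.002]
```

```bash
python3 -m creep '[{"grip":1,"delta_pos":[-0.28,-0.37,0],"rotation":[0,0,0]},{"grip":1,"delta_pos":[-0.28,-0.37,0.1],"rotation":[0,0,0]},{"grip":1,"delta_pos":[-0.28,-0.37,0.23],"rotation":[0,0,0]},{"grip":1,"delta_pos":[-0.28,-0.37,0.23],"rotation":[0,0,0]},{"grip":1,"delta_pos":[-0.28,-0.37,0.23],"rotation":[0,0,0]}]' >/dev/null
python3 - <<'E'
from h import *
st();plan([.496,.0597,.235],-35.5)
a=snap("top");b=snap("side");w=snap("wrist")
f=lambda im,x,y,ww,h,s:cv2.resize(im[y:y+h,x:x+ww],(ww*s,h*s),interpolation=cv2.INTER_CUBIC)
u=proj(a,[.496,.06,.18]).astype(int);v=proj(b,[.496,.06,.18]).astype(int);print(u,v)
cv2.imwrite("pics/ins.png",np.hstack([f(a[0],u[0]-50,u[1]-75,100,150,4),f(b[0],v[0]-50,v[1]-75,100,150,4)]))
E
```

```text
t 11.8 p [0.496  0.0573 0.2466] rpy [ 1.7989e+02  4.0000e-02 -3.5970e+01] F [ 0.2  0.2 -3.4] M [ 0.03 -0.02  0.07] op 0.0154 gf 30.0 j [ 29.   4. -21.   0. -65.  25.]
shift [-0.014 -0.019  0.116]
turn [ 0.001  0.    -0.005]
[157 178] [269 144]
```

View pics/ins.png

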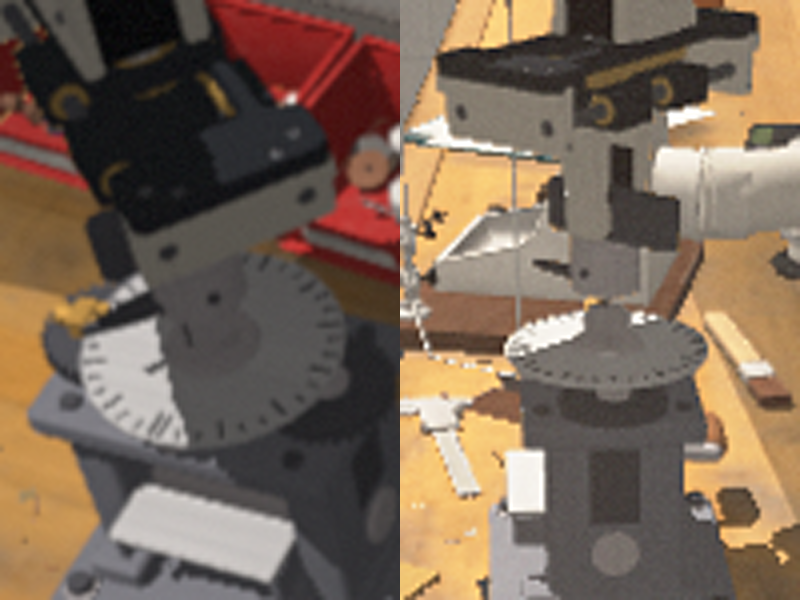

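Side crop: the hub at (605,265) is straight above the spindle at (607,315), and the pointer points left and back. Now I'll descend gently.

```bash
python3 -m creep '[{"grip":1,"delta_pos":[-0.014,-0.019,0],"rotation":[0,0,-0.005]},{"grip":1,"delta_pos":[-0.014,-0.019,0.04],"rotation":[0,0,-0.005]},{"grip":1,"delta_pos":[-0.014,-0.019,0.08],"rotation":[0,0,-0.005]},{"grip":1,"delta_pos":[-0.014,-0.019,0.12],"rotation":[0,0,-0.005]},{"grip":1,"delta_pos":[-0.014,-0.019,0.12],"rotation":[0,0,-0.005]}]'
python3 -m creep '[{"grip":1,"delta_pos":[0,0,0.03],"rotation":[0,0,0]},{"grip":1,"delta_pos":[0,0,0.06],"rotation":[0,0,0]},{"grip":1,"delta_pos":[0,0,0.06],"rotation":[0,0,0]}]'
python3 -c "
from h import *
st();plan([.496,.0597,.2155],-35.5)"
```

```text
clock: 12.45
tool_pos: [0.4959, 0.0607, 0.2345]
orientation: [179.9, 0.0, -35.4]
force: [0.4, -0.7, -4.5]
opening: 0.0158
gripper_force: 30.0
clock: 12.75
tool_pos: [0.4962, 0.0608, 0.2289]
orientation: [180.0, 0.0, -35.4]
force: [0.4, -1.1, -3.9]
opening: 0.0156
gripper_force: 30.0
t 12.75 p [0.4962 0.0608 0.2289] rpy [ 1.7997e+02  2.0000e-02 -3.5410e+01] F [ 0.4 -1.1 -3.9] M [ 0.06 -0.01 -0.01] op 0.0156 gf 30.0 j [ 30.   5. -23.  -0. -63.  25.]
shift [0.004 0.01  0.134]
turn [0.    0.    0.001]
```

```bash
python3 -m creep '[{"grip":1,"delta_pos":[0.004,0.008,0.03],"rotation":[0,0,0]},{"grip":1,"delta_pos":[0.004,0.008,0.06],"rotation":[0,0,0]},{"grip":1,"delta_pos":[0.004,0.008,0.09],"rotation":[0,0,0]},{"grip":1,"delta_pos":[0.004,0.008,0.12],"rotation":[0,0,0]},{"grip":1,"delta_pos":[0.004,0.008,0.12],"rotation":[0,0,0]}]'
python3 -m creep '[{"grip":1,"delta_pos":[0,0,0.02],"rotation":[0,0,0]},{"grip":1,"delta_pos":[0,0,0.03],"rotation":[0,0,0]},{"grip":1,"delta_pos":[0,0,0.03],"rotation":[0,0,0]}]'
python3 -c "
from h import *
st()"
```

```text
clock: 13.25
tool_pos: [0.4964, 0.0598, 0.217]
orientation: [180.0, -0.0, -35.4]
force: [3.6, -1.6, -5.8]
opening: 0.0158
gripper_force: 30.0
clock: 13.55
tool_pos: [0.4966, 0.0599, 0.2153]
orientation: [-180.0, -0.1, -35.4]
force: [-0.5, -2.2, 3.8]
opening: 0.0161
gripper_force: 30.0
t 13.55 p [0.4966 0.0599 0.2153] rpy [-1.7996e+02 -5.0000e-02 -3.5390e+01] F [-0.5 -2.2  3.8] M [-0.61  0.23 -0.01] op 0.0161 gf 30.0 j [ 29.   5. -24.   0. -61.  25.]
```

Seated: TCP z is 0.2153 and contact force has appeared. Next I'll turn clockwise in small steps, watching the moment for where the bore takes up the play.

```bash
S='from h import *
o=ctrl.get_obs();print(o["clock"],np.round(o["orientation"],2),"M",np.round(o["moment"],3),"F",np.round(o["force"],1))'
python3 -m creep '[{"grip":1,"delta_pos":[0,0,0],"rotation":[0,0,0.02]},{"grip":1,"delta_pos":[0,0,0],"rotation":[0,0,0.02]}]' >/dev/null; python3 -c "$S"
python3 -m creep '[{"grip":1,"delta_pos":[0,0,0],"rotation":[0,0,0.02]},{"grip":1,"delta_pos":[0,0,0],"rotation":[0,0,0.02]}]' >/dev/null; python3 -c "$S"
python3 -m creep '[{"grip":1,"delta_pos":[0,0,0],"rotation":[0,0,0.02]},{"grip":1,"delta_pos":[0,0,0],"rotation":[0,0,0.02]}]' >/dev/null; python3 -c "$S"
python3 -m creep '[{"grip":1,"delta_pos":[0,0,0],"rotation":[0,0,0.02]},{"grip":1,"delta_pos":[0,0,0],"rotation":[0,0,0.02]}]' >/dev/null; python3 -c "$S"
python3 -m creep '[{"grip":1,"delta_pos":[0,0,0],"rotation":[0,0,0.02]},{"grip":1,"delta_pos":[0,0,0],"rotation":[0,0,0.02]}]' >/dev/null; python3 -c "$S"
python3 -m creep '[{"grip":1,"delta_pos":[0,0,0],"rotation":[0,0,0.02]},{"grip":1,"delta_pos":[0,0,0],"rotation":[0,0,0.02]}]' >/dev/null; python3 -c "$S"
```

```text
13.75 [-1.7995e+02 -4.0000e-02 -3.7230e+01] M [-0.167  0.615 -0.035] F [-1.4 -0.5  6.9]
13.95 [-1.7992e+02 -5.0000e-02 -3.9000e+01] M [0.065 0.522 0.037] F [-0.6 -1.1  5.8]
14.15 [-1.7995e+02 -6.0000e-02 -4.0790e+01] M [-0.56   0.267  0.117] F [-0.4 -1.5  5.1]
14.35 [-1.7997e+02 -8.0000e-02 -4.2580e+01] M [-1.024  0.067  0.081] F [ 0.6 -2.6  5.8]
14.55 [-1.7998e+02 -8.0000e-02 -4.4390e+01] M [-1.253  0.01   0.067] F [ 0.2 -3.6  6.3]
14.75 [-1.7999e+02 -8.0000e-02 -4.6190e+01] M [-1.396 -0.013  0.158] F [-0.9 -3.2  4.3]
```

```bash
python3 -m creep '[{"grip":1,"delta_pos":[0,0,0],"rotation":[0,0,0.035]},{"grip":1,"delta_pos":[0,0,0],"rotation":[0,0,0.07]},{"grip":1,"delta_pos":[0,0,0],"rotation":[0,0,0.105]},{"grip":1,"delta_pos":[0,0,0],"rotation":[0,0,0.14]},{"grip":1,"delta_pos":[0,0,0],"rotation":[0,0,0.175]}]' 
python3 -m creep '[{"grip":1,"delta_pos":[0,0,0],"rotation":[0,0,0.035]},{"grip":1,"delta_pos":[0,0,0],"rotation":[0,0,0.07]},{"grip":1,"delta_pos":[0,0,0],"rotation":[0,0,0.105]},{"grip":1,"delta_pos":[0,0,0],"rotation":[0,0,0.14]},{"grip":1,"delta_pos":[0,0,0],"rotation":[0,0,0.175]}]' >/dev/null
python3 -m creep '[{"grip":1,"delta_pos":[0,0,0],"rotation":[0,0,0.03]},{"grip":1,"delta_pos":[0,0,0],"rotation":[0,0,0.06]},{"grip":1,"delta_pos":[0,0,0],"rotation":[0,0,0.075]},{"grip":1,"delta_pos":[0,0,0],"rotation":[0,0,0.075]}]' >/dev/null
python3 - <<'E'
from h import *
st(); w=snap("wrist"); b=snap("side"); a=snap("top")
for n,c in(("w",w),("a",a),("b",b)): print(n,proj(c,[.496-.052*.096,.0597+.052*.995,.163]).round(),proj(c,[.496-.0054,.0597+.054,.159]).round(1))
f=lambda c,s,k:cv2.resize(c[0][int(u[1])-s*3//4:int(u[1])+s*3//4,int(u[0])-s//2:int(u[0])+s//2],(400,600),interpolation=cv2.INTER_CUBIC)
L=[]
for c,s in((a,60),(w,120)):
    u=proj(c,[.4906,.112,.16]); print(u.astype(int)); L.append(f(c,s,0))
cv2.imwrite("pics/turn.png",np.hstack(L))
E
```

```text
clock: 15.25
tool_pos: [0.4965, 0.0593, 0.2153]
orientation: [-180.0, -0.1, -62.0]
force: [-0.6, -4.7, 5.4]
opening: 0.0159
gripper_force: 30.0
t 16.15 p [0.4963 0.0592 0.2153] rpy [-1.7998e+02 -8.0000e-02 -8.4430e+01] F [-1.5 -4.6  7.7] M [-1.5  0.6  0.1] op 0.0159 gf 30.0 j [ 29.   5. -24.   0. -61. -24.]
w [285. 325.] [284.9 324.1]
a [133. 180.] [132.5 181. ]
b [268. 144.] [267.6 145.5]
[133 180]
[285 322]
```

View pics/turn.png

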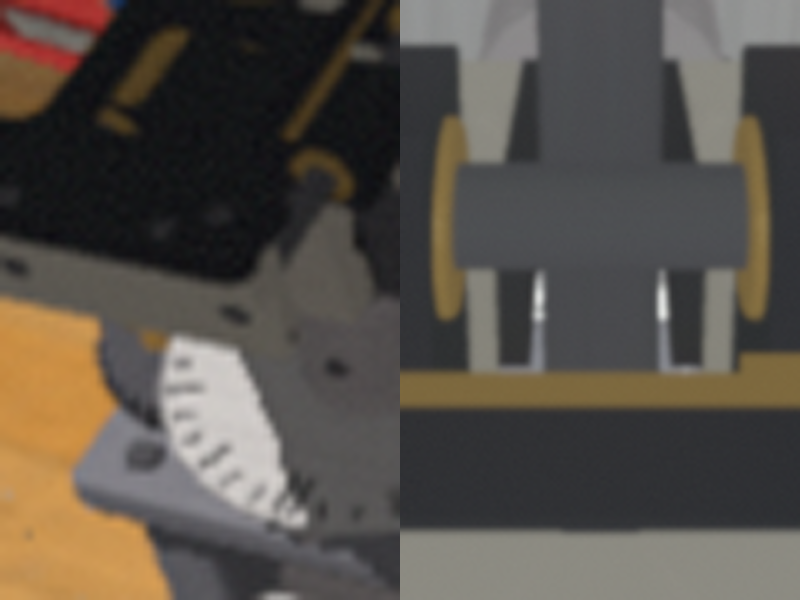

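The marker is hidden by the gripper in both views. I'll take the spindle the rest of the way by running the play (4.9°) past, swing the pointer back to the middle of the play, then release, rise and look.

```bash
python3 -m creep '[{"grip":1,"delta_pos":[0,0,0],"rotation":[0,0,0.025]},{"grip":1,"delta_pos":[0,0,0],"rotation":[0,0,0.05]},{"grip":1,"delta_pos":[0,0,0],"rotation":[0,0,0.05]},{"grip":1,"delta_pos":[0,0,0],"rotation":[0,0,0.05]}]'
python3 -m creep '[{"grip":1,"delta_pos":[0,0,0],"rotation":[0,0,-0.025]},{"grip":1,"delta_pos":[0,0,0],"rotation":[0,0,-0.05]},{"grip":1,"delta_pos":[0,0,0],"rotation":[0,0,-0.05]},{"grip":1,"delta_pos":[0,0,0],"rotation":[0,0,-0.05]}]'
python3 -c "
from h import *
st()"
python3 -m creep '[{"grip":0.6,"delta_pos":[0,0,0],"rotation":[0,0,0]},{"grip":0.5,"delta_pos":[0,0,0],"rotation":[0,0,0]},{"grip":0.5,"delta_pos":[0,0,0],"rotation":[0,0,0]},{"grip":0.5,"delta_pos":[0,0,0],"rotation":[0,0,0]},{"grip":0.5,"delta_pos":[0,0,0],"rotation":[0,0,0]}]'
python3 -m creep '[{"grip":0.5,"delta_pos":[0,0,-0.2],"rotation":[0,0,0]},{"grip":0.5,"delta_pos":[0,0,-0.5],"rotation":[0,0,0]},{"grip":0.5,"delta_pos":[0,0,-0.9],"rotation":[0,0,0]},{"grip":0.5,"delta_pos":[0,0,-1],"rotation":[0,0,0]},{"grip":0.5,"delta_pos":[0,0,-1],"rotation":[0,0,0]}]'
python3 -m creep '[{"grip":0.5,"delta_pos":[1,0,-0.2],"rotation":[0,0,0]},{"grip":0.5,"delta_pos":[1,0,-0.2],"rotation":[0,0,0]},{"grip":0.5,"delta_pos":[1,0,-0.2],"rotation":[0,0,0]},{"grip":0.5,"delta_pos":[1,0,-0.2],"rotation":[0,0,0]}]'
python3 - <<'E'
from h import *
st(); a=snap("top"); b=snap("side"); L=[]
for c in(a,b):
    u=proj(c,[.496,.0597,.17]).astype(int); print(u-[40,60]); L.append(cv2.resize(c[0][u[1]-60:u[1]+60,u[0]-40:u[0]+40],(400,600),interpolation=cv2.INTER_CUBIC))
cv2.imwrite("pics/rel.png",np.hstack(L))
E
```

```text
clock: 16.7
tool_pos: [0.4962, 0.0591, 0.2153]
orientation: [-180.0, -0.1, -88.9]
force: [-2.6, -4.0, 7.5]
opening: 0.0156
gripper_force: 30.0
clock: 17.1
tool_pos: [0.4967, 0.0596, 0.2152]
orientation: [-179.9, -0.0, -84.4]
force: [-0.3, -2.5, 6.0]
opening: 0.0157
gripper_force: 30.0
t 17.1 p [0.4967 0.0596 0.2152] rpy [-1.7993e+02 -3.0000e-02 -8.4410e+01] F [-0.3 -2.5  6. ] M [-0.98  0.05  0.04] op 0.0157 gf 30.0 j [ 29.   5. -24.   0. -61. -24.]
clock: 17.6
tool_pos: [0.4962, 0.06, 0.2142]
orientation: [180.0, 0.0, -84.5]
force: [-0.3, 0.7, 0.0]
opening: 0.043
gripper_force: 0.0
clock: 18.1
tool_pos: [0.497, 0.0602, 0.3163]
orientation: [-179.8, 0.1, -84.5]
force: [0.3, -0.5, -0.4]
opening: 0.0439
gripper_force: 0.0
clock: 18.5
tool_pos: [0.5055, -0.0407, 0.3331]
orientation: [179.9, 0.0, -84.6]
force: [0.4, 0.3, -0.6]
opening: 0.0438
gripper_force: 0.0
t 18.5 p [ 0.5055 -0.0407  0.3331] rpy [ 1.799e+02  1.000e-02 -8.463e+01] F [ 0.4  0.3 -0.6] M [ 0.11 -0.02  0.01] op 0.0438 gf 0.0 j [ 18.   2. -12.  -0. -76. -12.]
[118 122]
[229  88]
```

View pics/rel.png

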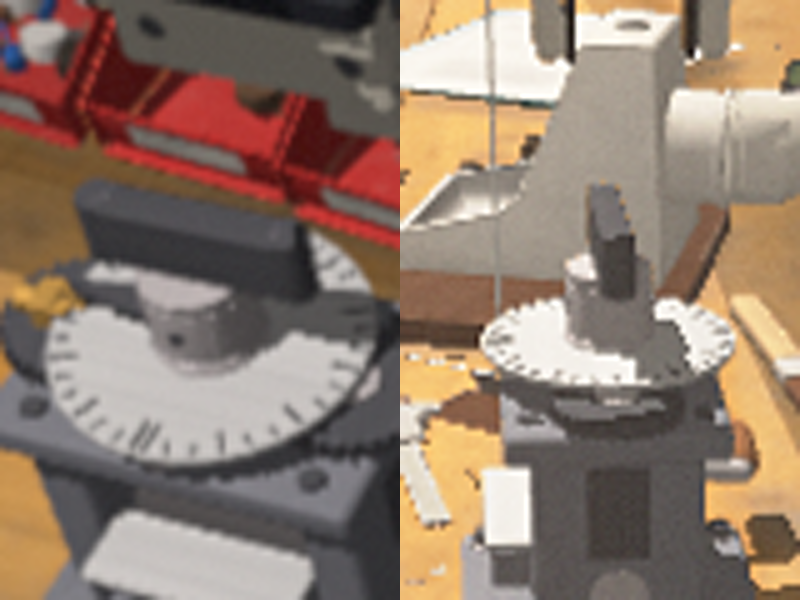

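Released. The handle is seated, the wing is upright and the pointer is towards the marker at about (40,300). I'll do a last check from straight above the marker.

```bash
python3 -m creep '[{"grip":0.5,"delta_pos":[-0.5,0,0],"rotation":[0,0,0]},{"grip":0.5,"delta_pos":[-1,0,0],"rotation":[0,0,0]},{"grip":0.5,"delta_pos":[-1,0,0],"rotation":[0,0,0]}]' >/dev/null
python3 -m creep '[{"grip":0.5,"delta_pos":[-0.5,0.1,0],"rotation":[0,0,0]},{"grip":0.5,"delta_pos":[-1,0.1,0],"rotation":[0,0,0]},{"grip":0.5,"delta_pos":[-1,0.1,0],"rotation":[0,0,0]}]' >/dev/null
python3 -m creep '[{"grip":0.5,"delta_pos":[-0.4,0,0],"rotation":[0,0,0]},{"grip":0.5,"delta_pos":[-0.4,0,0],"rotation":[0,0,0]},{"grip":0.5,"delta_pos":[-0.4,0,0],"rotation":[0,0,0]},{"grip":0.5,"delta_pos":[-0.4,0,0],"rotation":[0,0,0]}]' >/dev/null
python3 - <<'E'
from h import *
st(); w=snap("wrist"); u=proj(w,[.496,.0597,.16]);v=proj(w,[.4906,.1137,.16]);print(u,v,-w[2].T@w[3])
x,y=int(v[0])-60,max(0,int(v[1])-45); x=max(0,x);print(x,y)
c=w[0][y:y+90,x:x+120]; c=(255*(c/255.)**.6).astype(np.uint8)
cv2.imwrite("pics/fin.png",cv2.resize(c,(800,600),interpolation=cv2.INTER_CUBIC))
E
```

```text
t 19.6 p [0.4725 0.1981 0.334 ] rpy [ 1.7996e+02 -3.0000e-02 -8.4420e+01] F [0.8 0.1 0.1] M [ 0.06 -0.02  0.05] op 0.044 gf 0.0 j [ 45.   2. -11.  -0. -76. -39.]
[272.455911    33.06905257] [273.13647102 102.42908541] [0.47934315 0.12714742 0.4705094 ]
213 57
```

View pics/fin.png

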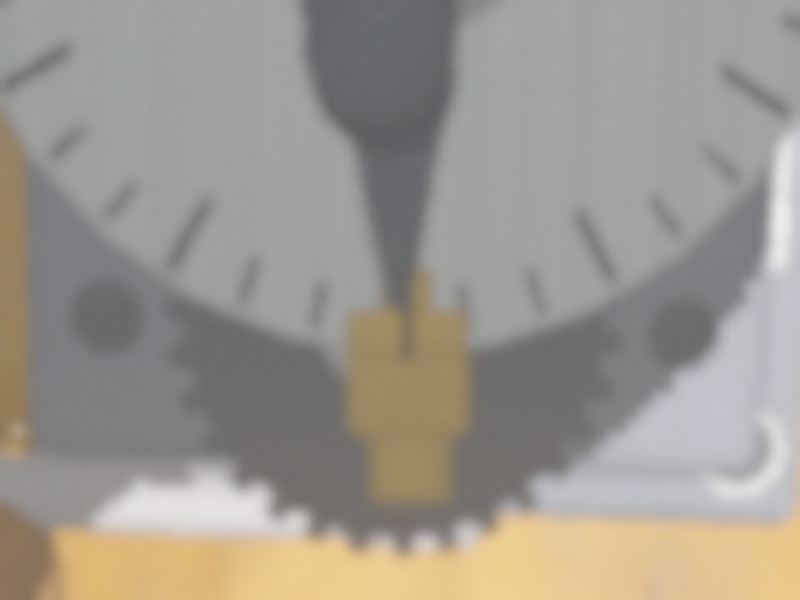

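The pointer tip at about (402,300) meets the marker's black line at about (408,330). That is about 0.6° after parallax, the marker is unmoved, and the gripper is clear. Handing in.

```bash
python3 -c "
from plant import ctrl
print(ctrl.close_job())"
```

```text
the job is handed in; nothing more can be done
None
```

The job is handed in: the handle is fully home on the spindle with its pointer on the groove side, turned clockwise to within about 0.6° of the brass marker and released at 19.6 s, the marker unmoved and the oil bottle never approached; no verdict was returned.

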